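# Take the sieve stack off the shaker and close the receiving pan

## Task

The sieving run is over: lay the lid on the white tile, take the sieves off the shaker one by one and seat each one fully home, flat, in the catch pan of its own colour, then close the bare receiving pan on the shaker with the lid. Keep every sieve level all the way, as with a sample in it, and leave the forceps lying where they are.

Things in the scene. Friction and masses are not known exactly. Their poses are not given: they have to be found in the camera images.
- shaker: White sieve shaker, 116 x 104 mm, fixed. Origin on the bench under its receiving pan's axis, z up, front panel at -x. The bare steel receiving pan, an open cup clamped on it: 58 mm outside, 53 inside, rim at z = 64 mm, 18 mm deep; black clamp screws round it up to z = 54, out to 43 mm. At the start the stack stands on this pan, from below: blue, yellow, red sieve, lid.
- lid: Steel lid, loose, 70 g: disc 58 mm across, z = 6 to 10 mm, with a chamfered plug below (48 mm across, z = 0 to 6) and a black knob above (16 mm thick, z = 10 to 32). Origin: centre of the plug's underside, z up. It closes a pan with the plug inside and the disc on the rim (origin 6 mm below the rim); on a flat surface it stands on the plug.
- sieve_red: Round steel sieve with red band and red tab, coarsest mesh; the topmost of the three. Loose, 80 g. Origin: centre of its underside, z up. Skirt 48 mm across, chamfered, z = 0 to 6 mm, nests with 2 mm play in the 53 mm bore below; frame 58 mm across, z = 6 to 24, rests on the rim below; grip it there. Tab along +x, 14 mm wide, z = 13 to 16.5, to 45 mm from the axis.
- sieve_yellow: Round steel sieve with yellow band and yellow tab, middle mesh; the middle one of the three. Loose, 80 g. Origin: centre of its underside, z up. Skirt 48 mm across, chamfered, z = 0 to 6 mm, nests with 2 mm play in the 53 mm bore below; frame 58 mm across, z = 6 to 24, rests on the rim below; grip it there. Tab along +x, 14 mm wide, z = 13 to 16.5, to 45 mm from the axis.
- sieve_blue: Round steel sieve with blue band and blue tab, finest mesh; the lowest of the three. Loose, 80 g. Origin: centre of its underside, z up. Skirt 48 mm across, chamfered, z = 0 to 6 mm, nests with 2 mm play in the 53 mm bore below; frame 58 mm across, z = 6 to 24, rests on the rim below; grip it there. Tab along +x, 14 mm wide, z = 13 to 16.5, to 45 mm from the axis.
- pan_red: Catch pan with red band and red foot for the red sieve: low open steel cup, fixed on the bench, 58 mm outside, 53 inside, foot 66 mm across. Origin: centre of its underside, z up; rim at z = 16 mm. A sieve is home when its skirt is inside and its shoulder rests on the rim: sieve origin then 10 mm above the pan's.
- pan_yellow: Catch pan with yellow band and yellow foot for the yellow sieve: low open steel cup, fixed on the bench, 58 mm outside, 53 inside, foot 66 mm across. Origin: centre of its underside, z up; rim at z = 16 mm. A sieve is home when its skirt is inside and its shoulder rests on the rim: sieve origin then 10 mm above the pan's.
- pan_blue: Catch pan with blue band and blue foot for the blue sieve: low open steel cup, fixed on the bench, 58 mm outside, 53 inside, foot 66 mm across. Origin: centre of its underside, z up; rim at z = 16 mm. A sieve is home when its skirt is inside and its shoulder rests on the rim: sieve origin then 10 mm above the pan's.
- tile: White ceramic tile fixed on the bench, 80 x 80 x 6 mm, clean place for the lid. Origin: centre of its underside, z up. Mind the monitor behind the row of pans and tile: its screen, 0.46 m wide, stands 0.58 m ahead of the robot, from 0.13 to 0.43 m above the bench.
- tweezers: Bystander: steel forceps lying on the bench near the monitor, 122 mm long.

How it is judged:
On the way:
1. the lid lies flat on the white tile, let go (horizontal distance between lid and tile below 0.03 m and z of lid in the frame of tile between 0.004 and 0.009 m and angle between lid's own z axis and vertical below 0.06 rad and contact force between the fingers and lid below 0.05 N), for 0.2 s.
At the end, for the whole second after the job is handed in: Red, yellow and blue sieve each sit in the catch pan of the same colour (axis within 4 mm of the pan's, seated height within 2 mm, tilt under 0.06 rad), the lid closes the shaker's receiving pan (same tolerances), all released and at rest (horizontal distance between sieve_red and pan_red below 0.004 m and z of sieve_red in the frame of pan_red between 0.008 and 0.012 m and angle between each of sieve_red, sieve_yellow, sieve_blue, lid's own z axis and vertical below 0.06 rad and linear speed of each of sieve_red, sieve_yellow, sieve_blue, lid below 0.02 m/s and horizontal distance between sieve_yellow and pan_yellow below 0.004 m and z of sieve_yellow in the frame of pan_yellow between 0.008 and 0.012 m and horizontal distance between sieve_blue and pan_blue below 0.004 m and z of sieve_blue in the frame of pan_blue between 0.008 and 0.012 m and horizontal distance between lid and shaker below 0.004 m and z of lid in the frame of shaker between 0.056 and 0.06 m); the robot touches nothing.
It fails at once if a sieve is tipped by more than 0.5 rad (angle between any of sieve_red, sieve_yellow, sieve_blue's own z axis and vertical above 0.5 rad).
It fails at once if the pair of forceps is moved by more than 20 mm (distance of tweezers from where it was at the start of the episode above 0.02 m).
It also fails if it takes over 144 s, if anything falls off the work surface, if the arm or the gripper's body presses on something with over 40 N, if the wrist force passes 120 N, or if a joint passes its speed limit or range.

## Robot

A 7-joint arm with a two-finger parallel gripper is mounted at the origin on a cart in front of the work surface, level with it; the furniture and walls round the work are solid. World frame = base frame: x ahead of the robot, y to its left, z up, the work surface at z = 0. Lengths are in m, angles in rad, forces in N, time in s.
With the tool pointing down it reaches from about 0.35 to 0.9 m from the base axis. Payload 8.1 kg.
Tool frame: the origin (TCP) lies midway between the tips of the shut fingers; the grasp point (between the pads) lies 19 mm behind it; z points along the fingers, y is the line along which they close (so a half turn about z gives the same grasp; the last joint's range is limited). The gripper opens to 92 mm and grips with 3 to 60 N. Pads are 19 mm wide; open, the fingers measure 130 mm over their backs; the gripper's body (75 mm by 190 mm) begins 47 mm behind the grasp point.
Start: joints at [1.052, 0.434, 0.025, 1.573, -0.012, 1.134, -0.075], TCP at [0.252, -0.572, 0.227] pointing down, gripper open.
Joint ranges: [-2.62, 2.62], [-0.44, 2.09], [-1.27, 1.32], [0.08, 2.57], [-1.32, 4.46], [0.12, 2], [-2.74, 2.74]. Speed limits (rad/s): [2.22, 2.22, 3.01, 3.01, 3.14, 3.14, 3.14].

## Interface

Orientations are given as a unit quaternion [x, y, z, w].
In Python, from workcell import read_state, snapshot, calibration, sign_off gives the robot as it stands.
- The arm moves only by the tool send_rows, never from a script. Its arguments are lists of equal length, an entry for each row: "translation": the shift along the tool's x, y, z in parts of the range, where 1.0 means 60 cm, a list of three; "twist": the turn, a rotation vector about the tool's x, y, z in normalised numbers (1 is 4 rad), a list of three. A call has 1 to 5 rows; each row is the pose to reach, as a shift and turn from the pose commanded when the call began, along the tool's axes at that moment; what a row does not reach only later rows make up. A row lasts 1/8 s, in which the tool goes at most 62.5 mm and 10.7 degrees, less where a joint would pass 70% of its speed; a pose out of reach is approached as far as the arm can. A shift or turn number past 1, either way, is cut back to 1. A call with a gripper value outside its range is refused whole. "jaw" is the opening, from -1 (shut) to 1 (fully open), set as the call begins (left out, the last holds). The fingers move at their own pace and stop on an object; the grip force is fixed at half the most. Time passes only in rows, so rows that repeat a pose let the fingers close. It gives the time, the measured TCP pose, the force, the opening and the grip force at its end, in the units of the state.
- read_state(): the state, without advancing time (a new reading comes with each control period).
- snapshot(name): name is "scene" or "top"; returns (picture, depth): 420x560x3 uint8, red, green, blue; 420x560 float32, m along the optical axis (not along the pixel's ray), 0 where there is no reading.
- calibration(name): a dict with "fx", "fy", "cx", "cy" (pixels), "rvec" (rotation vector, rad) and "tvec" (3), from world to camera coordinates, as OpenCV has them. Camera axes: x right, y down, z forward; pixel columns grow to the right and rows downward; lengths in m; the calibration is good to about 2 mm. A picture is of the moment at which its call begins. calibration takes no time and is no camera call.
- sign_off(): hands the job in; it is judged then, once.
The state is a dict: "time_s": time; "qpos": joint angles; "joint_vel": joint speeds; "joint_efforts": joint torques, N m; "tcp_pos": TCP position; "ee_rot": TCP orientation; "force": force on the tool from outside, world axes, zero at the start; "wrist_torque": the same for the moment, N m; "opening": finger opening in m; "grasp_force": force on a finger pad.
Only numpy, scipy, OpenCV 4.12 (cv2) and the standard library are available. Lean on these libraries where they do the work, as an engineer would, in place of code of your own. Each camera call takes 0.05 s, during which the arm holds its last target. There are 200 camera calls.

## Working session

There is one attempt and no reset: what is moved stays moved. The work goes in short steps, Python scripts to look and compute and a tool call to move; the robot and the scene stay as the last step left them, time stands still between calls to the robot, and variables do not carry over. Pictures are saved under pics/ and viewed, at most 14 in all, crops included, and the job is handed in when it is done.

Besides the shell and the picture viewer there is one more tool, called after "Request:" as name(argument=value, ...) on one line, values as JSON. send_rows: Moves the arm, as the interface text tells. Its arguments: {"type":"object","properties":{"translation":{"type":"array"},"twist":{"type":"array"},"jaw":{"type":"number"}},"required":["translation","twist"]}

```bash
mkdir -p pics; ls; cat > h.py <<'E'
import numpy as np, cv2
from scipy.spatial.transform import Rotation as R
from workcell import read_state, snapshot, calibration, sign_off
def cloud(n):
    p,d=snapshot(n); c=calibration(n); v,u=np.indices(d.shape)
    P=np.stack([(u-c['cx'])/c['fx']*d,(v-c['cy'])/c['fy']*d,d],-1)
    M=cv2.Rodrigues(np.array(c['rvec'],float))[0]; t=np.array(c['tvec']).ravel()
    W=(P-t)@M; W[d==0]=np.nan
    return p,W
def save(p,f): cv2.imwrite('pics/'+f,p[...,::-1])
E
python3 - <<'E'
from h import *
s=read_state(); print(s)
for n in('scene','top'):
    p,W=cloud(n); save(p,n+'0.png'); np.savez('/tmp/'+n,p=p,W=W)
    c=calibration(n); M=cv2.Rodrigues(np.array(c['rvec'],float))[0]; print(n,-M.T@np.array(c['tvec']).ravel(),c['fx'])
E
```

```text
pics
{'time_s': 0.0, 'qpos': array([ 1.05242322,  0.43521651,  0.02492798,  1.57410616, -0.01159201,
        1.13394595, -0.07507659]), 'joint_vel': array([-0.00064356,  0.00035113,  0.00065668, -0.00193799, -0.00160693,
       -0.0003153 ,  0.00025669]), 'joint_efforts': array([-1.34395239e-03, -6.67848372e+01,  9.84090641e-01, -3.14455998e+01,
       -6.05267356e-02,  4.31132340e-02,  1.68731626e-04]), 'tcp_pos': array([ 0.25220385, -0.57130891,  0.22594494]), 'ee_rot': array([ 9.78469249e-01,  2.06391237e-01, -2.20050840e-04, -7.33374967e-04]), 'force': array([ 0.3818423 , -0.40154513, -0.02253706]), 'wrist_torque': array([0.00385791, 0.08156699, 0.0117235 ]), 'grasp_force': 0.0, 'opening': 0.09199334131456534}
scene [-0.01208089 -0.51986025  0.63201135] 380.92916717427084
top [0.34458361 0.00329652 0.92344867] 384.1629119011455
```

View pics/scene0.png

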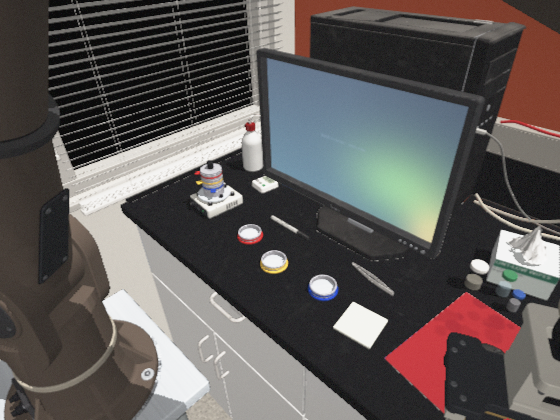

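View pics/top0.png

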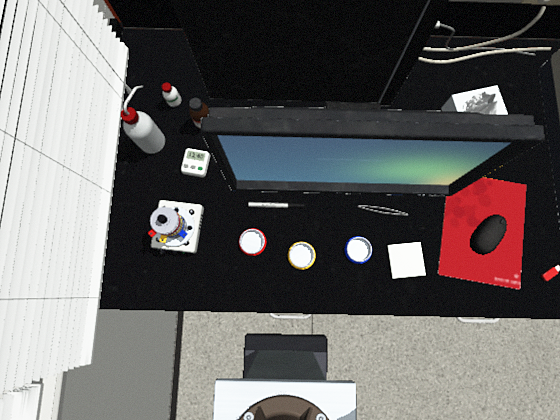

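The scene view shows the shaker stack at about (212,180), with the pans at (250,234), (274,262) and (323,288), and the tile at (361,325). In the top view they are at (170,225), (253,241), (302,255), (358,249) and (407,260). The forceps are at (383,210). Next I'll measure these.

```bash
cat > m.py <<'E'
from h import *
from scipy.optimize import least_squares
def circ(P,r):
    f=lambda c:np.hypot(P[:,0]-c[0],P[:,1]-c[1])-r
    s=least_squares(f,P[:,:2].mean(0),loss='soft_l1',f_scale=.001); return s.x,np.abs(s.fun).mean(),len(P)
def box(W,u,v,h): return W[v-h:v+h,u-h:u+h].reshape(-1,3)
E
python3 - <<'E'
from m import *
D={n:np.load(f'/tmp/{n}.npz') for n in('scene','top')}
for nm,b in dict(red=((253,241),(250,234)),yel=((302,255),(274,262)),blu=((358,249),(323,288))).items():
    for n,(u,v),h in zip(('top','scene'),b[::-1][::-1],(22,20)):
        P=box(D[n]['W'],u,v,h); z=P[:,2]
        rim=P[(z>.0125)&(z<.020)]
        print(nm,n,np.nanpercentile(z,[5,50,95,99]).round(4),*circ(rim,.0278))
for n,(u,v) in (('top',(407,260)),('scene',(361,325))):
    W=D[n]['W'];p=D[n]['p']; m=np.zeros(p.shape[:2],bool); m[v-32:v+32,u-32:u+32]=1
    m&=(p.min(-1)>150)&(W[...,2]<.03); P=W[m]; print('tile',n,P.mean(0),cv2.minAreaRect(P[:,:2].astype(np.float32)))
for n,(u,v),h in (('top',(172,225),35),('scene',(212,185),35)):
    P=box(D[n]['W'],u,v,h); z=P[:,2]; P=P[(P[:,1]>.2)&(P[:,1]<.45)] if 0 else P; z=P[:,2]
    print(n,np.histogram(z,np.arange(-.01,.18,.01)))
    k=P[z>.128]; print('knob',k[:,:2].mean(0),np.ptp(k,0),len(k),k[:,2].max())
    k=P[(z>.115)&(z<.126)]; print('lid disc',(k.min(0)+k.max(0))/2,np.ptp(k,0),len(k))
    k=P[(z>.03)&(z<.045)]; print('shaker top',cv2.minAreaRect(k[:,:2].astype(np.float32)),np.median(k[:,2]))
for n,(u,v) in (('top',(172,225)),('scene',(212,185))):
    p=D[n]['p'];W=D[n]['W']; hsv=cv2.cvtColor(p,cv2.COLOR_RGB2HSV)
    for c,(a,b) in dict(red=(0,8),yel=(18,35),blu=(105,130)).items():
        m=(hsv[...,0]>=a)&(hsv[...,0]<=b)&(hsv[...,1]>150)&(hsv[...,2]>70); q=np.zeros_like(m); q[v-35:v+35,u-35:u+35]=1; m&=q
        P=W[m]; print(n,c,np.nanmean(P,0),len(P),np.nanmin(P,0),np.nanmax(P,0))
for n in D:
    s=6 if n=='top' else 6; u,v=((172,225),(212,185))[n=='scene']
    save(cv2.resize(D[n]['p'][v-45:v+45,u-55:u+55],None,fx=6,fy=6,interpolation=cv2.INTER_CUBIC),n+'z.png')
a,b=[cv2.imread(f'pics/{n}z.png') for n in('top','scene')]
cv2.imwrite('pics/st.png',cv2.resize(np.vstack([a,b]),(367,600)))
E
```

```text
red top [-0.0024  0.0009  0.0136  0.0174] [0.46617495 0.08626699] 0.000887434423912418 106
red scene [-0.0016  0.0006  0.014   0.0171] [0.46788645 0.08330354] 0.006957902422515213 102
yel top [-0.0022  0.001   0.0139  0.0173] [ 0.43632331 -0.03263545] 0.0008784209192796192 105
yel scene [-0.0015  0.0007  0.0148  0.0173] [ 0.4377541  -0.03531494] 0.0010489214479268306 117
blu top [-0.0023  0.001   0.0129  0.0176] [ 0.4525316  -0.16895674] 0.0007819114021034592 98
blu scene [-0.0014  0.0012  0.0151  0.0168] [ 0.45401524 -0.17136572] 0.00106501585854616 128
tile top [ 0.42938164 -0.2828192   0.00584024] ((0.43009263277053833, -0.2836496829986572), (0.08115188032388687, 0.08118966221809387), 6.843976974487305)
tile scene [ 0.42969963 -0.28687882  0.00592651] ((0.44827550649642944, -0.2886624336242676), (0.12782345712184906, 0.13719086349010468), 46.432376861572266)
top (array([1273, 1210,   59,  151,  732,  459,   57,   26,   80,   31,   78,
         52,  130,  475,   17,   50,    0,    0]), array([-0.01,  0.  ,  0.01,  0.02,  0.03,  0.04,  0.05,  0.06,  0.07,
        0.08,  0.09,  0.1 ,
[... 969 characters left out ...]
 [0.4680202 0.2970058 0.0953721] 37 [ 0.45812367  0.24512539 -0.00303955] [0.48598511 0.3414568  0.11303746]
top yel [0.4586615  0.27086363 0.08949097] 51 [0.44810693 0.23956835 0.04019758] [0.47737364 0.29824002 0.09518066]
top blu [0.47193091 0.23703896 0.0733576 ] 45 [0.46240441 0.22861878 0.04539821] [0.50066406 0.24726711 0.07712014]
scene red [0.48969811 0.31799627 0.08530552] 22 [ 0.46122982  0.23353756 -0.00194643] [0.56052967 0.45921859 0.11207154]
scene yel [0.48258822 0.30901687 0.06350873] 13 [ 0.45178368  0.23571459 -0.00105526] [0.53247652 0.41605623 0.09356181]
scene blu [0.47202326 0.23598491 0.07376103] 16 [0.46603208 0.22651531 0.07132835] [0.47770494 0.26115611 0.07588475]
```

View pics/st.png

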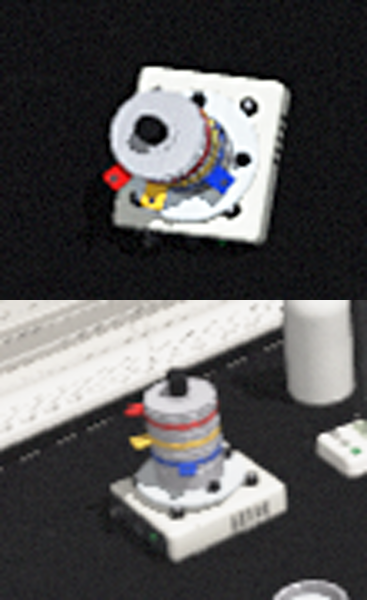

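Zoomed in, the tabs fan out toward the front of the shaker: red at the left, yellow at front-left, blue at front-right. I'll measure their angles and check what stands around the stack.

```bash
cat >> h.py <<'E'
def plan(x,y,z,yaw_finger,s=None):
    """yaw_finger deg: world direction of finger line (mod 180)"""
    s=s or read_state(); R0=R.from_quat(s['ee_rot']); t=np.array([x,y,z])-s['tcp_pos']
    best=None
    for k in (0,180):
        b=np.radians(yaw_finger+k); yv=np.array([np.cos(b),np.sin(b),0]); zv=np.array([0,0,-1.]); xv=np.cross(yv,zv)
        w=(R0.inv()*R.from_matrix(np.c_[xv,yv,zv])).as_rotvec()
        if best is None or np.linalg.norm(w)<np.linalg.norm(best): best=w
    print('trans cm',(R0.inv().apply(t)*100).round(2),'twist',best.round(3),'rows>=',round(max(np.linalg.norm(t)/.0625,np.linalg.norm(best)/.186),2),'q7',s['qpos'][6].round(2))
E
python3 - <<'E'
from m import *
D={n:np.load(f'/tmp/{n}.npz') for n in('scene','top')}
c0=np.array([.493,.262])
for n in D:
    W=D[n]['W'].reshape(-1,3);p=D[n]['p'].reshape(-1,3); r=np.hypot(*(W[:,:2]-c0).T)
    P=W[(r<.034)&(W[:,2]>.1195)&(W[:,2]<.125)]; print(n,'disc',(P.min(0)+P.max(0))/2,np.ptp(P,0),len(P), circ(P[np.hypot(*(P[:,:2]-c0).T)>.026],.029))
    P=W[(r<.02)&(W[:,2]>.1415)]; print('knob',(P.min(0)+P.max(0))/2,np.ptp(P,0),len(P))
    hsv=cv2.cvtColor(D[n]['p'],cv2.COLOR_RGB2HSV).reshape(-1,3)
    for c,a,b,z in (('red',0,8,.109),('yel',18,35,.091),('blu',105,130,.073)):
        m=(hsv[:,0]>=a)&(hsv[:,0]<=b)&(hsv[:,1]>120)&(r>.033)&(r<.048)&(abs(W[:,2]-z)<.006)
        P=W[m]-np.r_[c0,0]; print(c,np.degrees(np.arctan2(*P[:,:2].mean(0)[::-1])),len(P))
    m=(W[:,2]>.1)&(W[:,0]>.3)&(W[:,0]<.75)&(abs(W[:,1])<.6)&(r>.05)
    P=W[m]
    for y0 in np.arange(-.6,.6,.1):
        q=P[(P[:,1]>=y0)&(P[:,1]<y0+.1)&(P[:,2]<.5)]
        if len(q): print(round(y0,1),'minx',np.percentile(q[:,0],1).round(3),'zrange',q[:,2].min().round(3),q[:,2].max().round(3))
    q=W[(W[:,0]>.4)&(W[:,0]<.65)&(W[:,2]>.08)&(W[:,1]>.32)]; print('near blind miny',q[:,1].min() if len(q) else None)
plan(.493,.262,.25,0)
E
```

```text
scene disc [0.49476697 0.26125052 0.12209506] [0.05496598 0.05791955 0.00499117] 159 (array([0.49321836, 0.26209893]), np.float64(0.0011626254523287238), 43)
knob [0.49461216 0.26166977 0.14350169] [0.01247259 0.01388877 0.00279664] 16
red 133.92995511785148 10
yel 168.2996780903098 12
blu -125.43705457151373 13
-0.4 minx 0.557 zrange 0.128 0.438
-0.3 minx 0.558 zrange 0.129 0.438
-0.2 minx 0.558 zrange 0.129 0.438
-0.1 minx 0.558 zrange 0.128 0.438
-0.0 minx 0.558 zrange 0.128 0.438
0.1 minx 0.558 zrange 0.128 0.438
0.3 minx 0.688 zrange 0.1 0.182
0.4 minx 0.303 zrange 0.1 0.5
0.5 minx 0.303 zrange 0.1 0.114
near blind miny 0.40708695362637143
top disc [0.49265082 0.26457361 0.12216999] [0.0584069  0.05632584 0.00528397] 493 (array([0.49303846, 0.26213869]), np.float64(0.0014301267612679871), 109)
knob [0.49257177 0.26444689 0.14386337] [0.014961   0.0160685  0.00466744] 48
red 131.71907375697322 31
yel 164.0692213863896 36
blu -130.60249824981466 21
-0.4 minx 0.557 zrange 0.13 0.44
-0.3 minx 0.557 zrange 0.129 0.44
-0.2 minx 0.557 zrange 0.13 0.44
-0.1 minx 0.557 zrange 0.128 0.439
-0.0 minx 0.557 zrange 0.13 0.44
0.1 minx 0.557 zrange 0.132 0.44
0.3 minx 0.685 zrange 0.1 0.183
0.4 minx 0.305 zrange 0.1 0.441
near blind miny 0.41229553330067814
trans cm [ 55.68 -66.52  -2.31] twist [-1.000e-03 -1.000e-03 -1.155e+00] rows>= 13.88 q7 -0.08
```

```bash
python3 -c "
from h import *
plan(.40,-.15,.27,90)"
```

```text
trans cm [ 30.53 -32.58  -4.36] twist [-0.001  0.     0.416] rows>= 7.18 q7 -0.08
```

The manual's scale: shifts go in shares of 60 cm and turns go in shares of 4 rad. Converting my numbers, -16.3 cm is -0.2717, 15.3 cm is 0.255.

Request:
send_rows(translation=[[0.0583,-0.0633,-0.01],[0.1267,-0.135,-0.0183],[0.195,-0.2067,-0.0283],[0.255,-0.2717,-0.0367],[0.255,-0.2717,-0.0367]], twist=[[0,0,0],[0,0,0],[0,0,0],[0,0,0],[0,0,0]])

```text
time_s: 0.72
tcp_pos: [0.3284, -0.357, 0.2491]
ee_rot: [0.978, 0.21, 0.001, -0.0]
force: [0.0, -0.6, -0.5]
opening: 0.0918
grasp_force: 0.0
```

In the tool's units: -16.3 cm is -0.2717, 15.3 cm is 0.255, 0.41 rad is 0.1025.

Request:
send_rows(translation=[[0.0583,-0.0633,-0.01],[0.1267,-0.135,-0.0183],[0.195,-0.2067,-0.0283],[0.255,-0.2717,-0.0367],[0.255,-0.2717,-0.0367]], twist=[[0,0,0.025],[0,0,0.05],[0,0,0.075],[0,0,0.1025],[0,0,0.1025]])

```text
time_s: 1.35
tcp_pos: [0.4021, -0.1471, 0.271]
ee_rot: [1.0, 0.005, 0.001, -0.0]
force: [0.6, -1.1, -0.2]
opening: 0.0917
grasp_force: 0.0
```

```bash
python3 -c "
from h import *
s=read_state();print(s['time_s'],s['tcp_pos'],s['qpos'].round(2))
plan(.4935,.263,.24,90)"
```

```text
1.35 [ 0.40209228 -0.14713736  0.2710497 ] [ 0.44  0.09 -0.22  1.94  0.02  1.12 -1.36]
trans cm [  9.54 -40.92   3.14] twist [-0.001 -0.001  0.01 ] rows>= 6.74 q7 -1.36
```

In the tool's units: -20.4 cm is -0.34, 2.2 cm is 0.0367, 0.01 rad is 0.0025.

Request:
send_rows(translation=[[0.0167,-0.075,0],[0.0367,-0.165,0.0133],[0.0583,-0.255,0.0233],[0.08,-0.34,0.025],[0.08,-0.34,0.025]], twist=[[0,0,0],[0,0,0],[0,0,0],[0,0,0.0025],[0,0,0.0025]])

```text
time_s: 1.98
tcp_pos: [0.4483, 0.0566, 0.2553]
ee_rot: [1.0, 0.001, -0.0, -0.001]
force: [-0.5, -0.8, -0.6]
opening: 0.0918
grasp_force: 0.0
```

In the tool's units: -20.5 cm is -0.3417, -15.3 cm is -0.255.

Request:
send_rows(translation=[[0.0167,-0.075,0],[0.0367,-0.165,0.0133],[0.0583,-0.255,0.0233],[0.08,-0.3417,0.025],[0.08,-0.3417,0.025]], twist=[[0,0,0],[0,0,0],[0,0,0],[0,0,0],[0,0,0]])

```text
time_s: 2.6
tcp_pos: [0.4972, 0.261, 0.2397]
ee_rot: [1.0, -0.0, -0.001, -0.0]
force: [0.0, 0.3, -0.7]
opening: 0.0921
grasp_force: 0.0
```

```bash
python3 -c "
from m import *
p,W=cloud('scene'); save(p[100:240,130:330].repeat(3,0).repeat(3,1),'a.png')
s=read_state();print(s['time_s'],s['tcp_pos'],s['qpos'].round(2))
# fingertip points
P=W.reshape(-1,3); q=P[(abs(P[:,0]-.4935)<.06)&(abs(P[:,1]-.263)<.09)&(P[:,2]>.16)&(P[:,2]<.30)]
for z in np.arange(.20,.31,.01):
    k=q[abs(q[:,2]-z)<.005]
    if len(k): print(z.round(3),k.min(0).round(3),k.max(0).round(3),len(k))
plan(.4935,.263,.125,90)"
```

```text
2.65 [0.49731754 0.2583133  0.23969138] [-0.21  0.37 -0.49  1.68  0.19  1.14 -2.33]
0.24 [0.489 0.205 0.239] [0.51  0.313 0.245] 25
0.25 [0.487 0.195 0.245] [0.51  0.318 0.255] 61
0.26 [0.488 0.194 0.255] [0.511 0.32  0.265] 85
0.27 [0.487 0.192 0.265] [0.509 0.32  0.275] 80
0.28 [0.486 0.192 0.275] [0.512 0.321 0.285] 89
0.29 [0.487 0.191 0.285] [0.511 0.323 0.295] 81
0.3 [0.488 0.191 0.295] [0.505 0.321 0.298] 13
trans cm [-0.37 -0.48 11.47] twist [ 0.001  0.001 -0.003] rows>= 1.84 q7 -2.33
```

View pics/a.png

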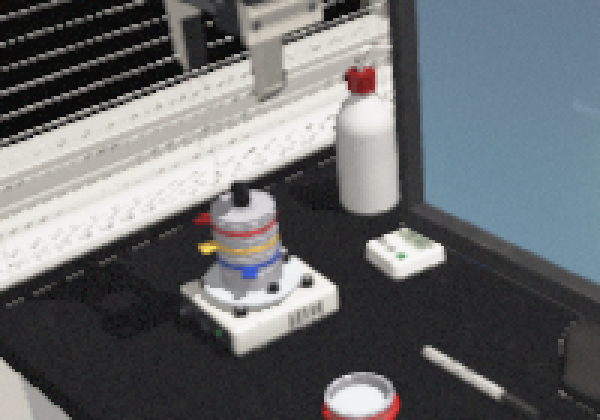

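The gripper is above the stack, and its tips are at about (270,95) in the crop. Descending onto the knob.

In the tool's units: 8 cm is 0.1333, 6 cm is 0.1.

Request:
send_rows(translation=[[-0.005,-0.0067,0.05],[-0.0062,-0.008,0.1],[-0.0062,-0.008,0.1333],[-0.0062,-0.008,0.1333],[-0.0062,-0.008,0.1333]], twist=[[0,0,0],[0,0,0],[0,0,0],[0,0,0],[0,0,0]], jaw=-0.2)

```text
time_s: 3.28
tcp_pos: [0.4937, 0.2625, 0.1615]
ee_rot: [1.0, -0.003, 0.001, 0.0]
force: [0.4, 0.1, 0.4]
opening: 0.0466
grasp_force: 0.0
```

```bash
python3 -c "
from m import *
for i in range(3):
    snapshot('top'); s=read_state();print(s['time_s'],s['tcp_pos'],s['opening'])
plan(.4935,.263,.125,90)"
```

```text
3.325 [0.49373454 0.26306146 0.16178177] 0.04218055149062228
3.375 [0.49362359 0.26343868 0.16182482] 0.03936973827414194
3.425 [0.49348946 0.2637108  0.16176834] 0.03790725551612655
trans cm [-0.    0.07  3.68] twist [-0.001 -0.002 -0.005] rows>= 0.59 q7 -2.39
```

In the tool's units: 3.7 cm is 0.0617, 3 cm is 0.05.

Request:
send_rows(translation=[[0,0,0.025],[0,0,0.05],[0,0.0008,0.0617],[0,0.0008,0.0617],[0,0.0008,0.0617]], twist=[[0,0,0],[0,0,0],[0,0,0],[0,0,0],[0,0,0]])

```text
time_s: 4.05
tcp_pos: [0.4926, 0.2635, 0.1234]
ee_rot: [1.0, -0.002, -0.0, 0.0]
force: [-0.2, 0.1, -0.4]
opening: 0.0371
grasp_force: 0.0
```

Request:
send_rows(translation=[[0,0,0],[0,0,0],[0,0,0],[0,0,0],[0,0,0]], twist=[[0,0,0],[0,0,0],[0,0,0],[0,0,0],[0,0,0]], jaw=-1)

```text
time_s: 4.68
tcp_pos: [0.4928, 0.2635, 0.1238]
ee_rot: [1.0, -0.002, 0.0, -0.0]
force: [-0.1, 0.4, 0.2]
opening: 0.0148
grasp_force: 30.0
```

In the tool's units: -10.5 cm is -0.175, -7 cm is -0.1167.

Request:
send_rows(translation=[[0,0,-0.0167],[0,0,-0.0583],[0,0,-0.1167],[0,0,-0.175],[0,0,-0.175]], twist=[[0,0,0],[0,0,0],[0,0,0],[0,0,0],[0,0,0]])

```text
time_s: 5.3
tcp_pos: [0.494, 0.2646, 0.2321]
ee_rot: [1.0, -0.002, 0.002, -0.001]
force: [0.4, -0.3, -0.6]
opening: 0.0149
grasp_force: 30.0
```

Request:
send_rows(translation=[[-0.0117,0.0417,0],[-0.03,0.1333,0],[-0.05,0.2333,0],[-0.0717,0.3333,0],[-0.0883,0.4333,0]], twist=[[0,0,0],[0,0,0],[0,0,0],[0,0,0],[0,0,0]])

```text
time_s: 5.92
tcp_pos: [0.4374, 0.0017, 0.2283]
ee_rot: [1.0, -0.002, -0.0, 0.0]
force: [-0.1, -0.6, -0.3]
opening: 0.015
grasp_force: 30.0
```

In the tool's units: 28.8 cm is 0.48, 24 cm is 0.4.

Request:
send_rows(translation=[[0,0.1,0],[-0.005,0.2,0],[-0.0117,0.3,0],[-0.0167,0.4,0],[-0.0167,0.48,0]], twist=[[0,0,0],[0,0,0],[0,0,0],[0,0,0],[0,0,0]])

```text
time_s: 6.55
tcp_pos: [0.4262, -0.2867, 0.2283]
ee_rot: [1.0, -0.003, -0.0, 0.0]
force: [1.4, -0.2, -0.7]
opening: 0.0149
grasp_force: 30.0
```

```bash
python3 -c "
from m import *
p,W=cloud('scene'); save(p[180:400,200:480].repeat(2,0).repeat(2,1),'b.png')
s=read_state();print(s['time_s'],s['tcp_pos'],s['opening'],s['grasp_force'],s['qpos'][6])
plan(.430,-.285,.02,90)"
```

```text
6.6 [ 0.42514732 -0.29358031  0.22808634] 0.015057030974340508 29.997843455930706 -1.1473227383435662
trans cm [ 0.5  -0.94 20.8 ] twist [ 0.004  0.001 -0.012] rows>= 3.33 q7 -1.15
```

View pics/b.png

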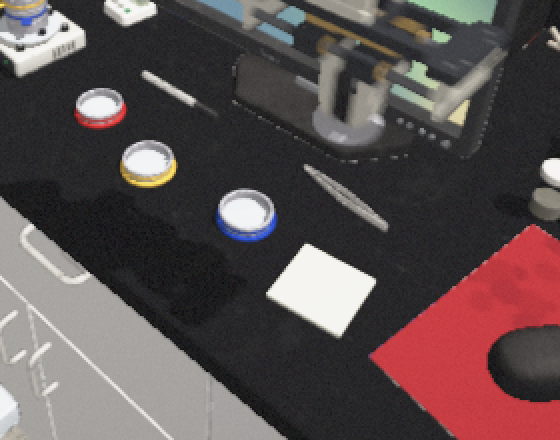

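The lid is held level at about (350,120) in the crop, and the tile is clear at (320,290).

In the tool's units: 20 cm is 0.3333, 18 cm is 0.3.

Request:
send_rows(translation=[[0,0,0.05],[0,0,0.1417],[0,0,0.2333],[0,0,0.3],[0,0,0.3333]], twist=[[0,0,0],[0,0,0],[0,0,0],[0,0,0],[0,0,0]])

```text
time_s: 7.22
tcp_pos: [0.4257, -0.283, 0.0261]
ee_rot: [1.0, -0.002, -0.002, -0.001]
force: [0.7, -0.2, -1.0]
opening: 0.0152
grasp_force: 30.0
```

In the tool's units: 1 cm is 0.0167, 0.9 cm is 0.015.

Request:
send_rows(translation=[[0,0,0.005],[0,0,0.01],[0,0,0.015],[0,0,0.0167],[0,0,0.0167]], twist=[[0,0,0],[0,0,0],[0,0,0],[0,0,0],[0,0,0]])

```text
time_s: 7.85
tcp_pos: [0.4275, -0.2844, 0.0191]
ee_rot: [1.0, -0.002, 0.0, 0.0]
force: [-0.5, 1.1, -1.2]
opening: 0.0151
grasp_force: 30.0
```

Request:
send_rows(translation=[[0,0,0.0017],[0,0,0.0033],[0,0,0.0033]], twist=[[0,0,0],[0,0,0],[0,0,0]])

```text
time_s: 8.22
tcp_pos: [0.4276, -0.2844, 0.0177]
ee_rot: [1.0, -0.002, 0.0, 0.0]
force: [-2.7, 1.8, 12.6]
opening: 0.0147
grasp_force: 30.0
```

```bash
python3 -c "
from m import *
s=read_state();print(s['time_s'],s['tcp_pos'],s['force'])"
```

```text
8.225 [ 0.42761656 -0.28443709  0.01768006] [-2.74679923  1.84678866 12.60786912]
```

Request:
send_rows(translation=[[0,0,0],[0,0,0],[0,0,0],[0,0,-0.025],[0,0,-0.0833]], twist=[[0,0,0],[0,0,0],[0,0,0],[0,0,0],[0,0,0]], jaw=0.0)

```text
time_s: 8.85
tcp_pos: [0.4265, -0.2838, 0.0669]
ee_rot: [1.0, -0.002, -0.001, -0.001]
force: [0.2, -0.3, 0.0]
opening: 0.0459
grasp_force: 0.0
```

Request:
send_rows(translation=[[0,0,-0.0833],[0,0,-0.1667],[0,0,-0.25],[0,0,-0.3083],[0,0,-0.3083]], twist=[[0,0,0],[0,0,0],[0,0,0],[0,0,0],[0,0,0]], jaw=1)

```text
time_s: 9.48
tcp_pos: [0.4288, -0.2849, 0.2556]
ee_rot: [1.0, -0.002, 0.003, 0.002]
force: [0.1, -0.3, -1.7]
opening: 0.0899
grasp_force: 0.0
```

```bash
python3 -c "
from m import *
for n in('top','scene'):
    p,W=cloud(n);P=W.reshape(-1,3);r=np.hypot(P[:,0]-.428,P[:,1]+.284)
    for a,b in ((.013,.0195),(.034,.042)):
        k=P[(r<.04)&(P[:,2]>a)&(P[:,2]<b)]; print(n,len(k),((k.min(0)+k.max(0))/2).round(4),np.ptp(k,0).round(3))
s=read_state();print(s['time_s'],s['tcp_pos'])
plan(.47,.0,.23,85);plan(.4935,.263,.23,80)"
```

```text
top 342 [ 0.4282 -0.2826  0.0163] [0.057 0.053 0.006]
top 40 [ 0.4286 -0.2843  0.0377] [0.014 0.014 0.005]
scene 485 [ 0.4296 -0.287   0.0162] [0.058 0.057 0.006]
scene 50 [ 0.4289 -0.2873  0.0369] [0.015 0.013 0.006]
9.575 [ 0.42712773 -0.28414218  0.25214104]
trans cm [  4.17 -28.43   2.2 ] twist [ 0.    -0.     0.083] rows>= 4.61 q7 -1.15
trans cm [  6.4  -54.74   2.2 ] twist [ 0.    -0.001  0.17 ] rows>= 8.83 q7 -1.15
```

In the tool's units: -27 cm is -0.45, 2.2 cm is 0.0367, 0.17 rad is 0.0425.

Request:
send_rows(translation=[[0.005,-0.05,0],[0.0167,-0.15,0.0083],[0.0283,-0.25,0.0167],[0.04,-0.35,0.025],[0.05,-0.45,0.0367]], twist=[[0,0,0],[0,0,0.01],[0,0,0.02],[0,0,0.0325],[0,0,0.0425]])

```text
time_s: 10.2
tcp_pos: [0.4577, -0.0126, 0.2286]
ee_rot: [0.996, -0.088, -0.001, 0.0]
force: [0.7, 0.3, -0.7]
opening: 0.0914
grasp_force: 0.0
```

```bash
python3 -c "
from m import *
s=read_state();print(s['time_s'],s['tcp_pos'])
plan(.4935,.263,.15,80)"
```

```text
10.2 [ 0.45770947 -0.01264734  0.22864873]
trans cm [ -1.29 -27.77   7.86] twist [ 0.     0.002 -0.001] rows>= 4.62 q7 -1.92
```

In the tool's units: -27.9 cm is -0.465, -1.3 cm is -0.0217.

Request:
send_rows(translation=[[-0.005,-0.1,0],[-0.01,-0.2,0],[-0.015,-0.3,0],[-0.02,-0.4,0],[-0.0217,-0.465,0]], twist=[[0,0,0],[0,0,0],[0,0,0],[0,0,0],[0,0,0]])

```text
time_s: 10.82
tcp_pos: [0.4928, 0.2654, 0.2283]
ee_rot: [0.996, -0.086, -0.001, 0.0]
force: [0.3, -0.5, 0.0]
opening: 0.0918
grasp_force: 0.0
```

In the tool's units: 8 cm is 0.1333, 5 cm is 0.0833.

Request:
send_rows(translation=[[0,0,0.0333],[0,0,0.0833],[0,0,0.1333],[0,0,0.1333],[0,0,0.1333]], twist=[[0,0,0],[0,0,0],[0,0,0],[0,0,0],[0,0,0]])

```text
time_s: 11.45
tcp_pos: [0.4941, 0.2628, 0.1501]
ee_rot: [0.996, -0.087, -0.0, -0.0]
force: [0.4, -0.5, 0.5]
opening: 0.0919
grasp_force: 0.0
```

```bash
python3 -c "
from m import *
for n in('top','scene'):
    p,W=cloud(n);P=W.reshape(-1,3);r=np.hypot(P[:,0]-.4935,P[:,1]-.263)
    k=P[(r<.034)&(P[:,2]>.115)&(P[:,2]<.121)]; print(n,len(k),((k.min(0)+k.max(0))/2).round(4),np.ptp(k,0).round(3))
s=read_state();print(s['time_s'],s['tcp_pos'])
plan(.4935,.263,.1025,80)"
```

```text
Traceback (most recent call last):
ValueError: zero-size array to reduction operation minimum which has no identity
```

In the tool's units: 4.8 cm is 0.08, 4.5 cm is 0.075.

Request:
send_rows(translation=[[0,0,0.025],[0,0,0.0533],[0,0,0.075],[0,0,0.08],[0,0,0.08]], twist=[[0,0,0],[0,0,0],[0,0,0],[0,0,0],[0,0,0]])

```text
time_s: 12.12
tcp_pos: [0.494, 0.2626, 0.1014]
ee_rot: [0.996, -0.087, -0.0, 0.0]
force: [-0.5, -1.5, 0.4]
opening: 0.0918
grasp_force: 0.0
```

Request:
send_rows(translation=[[0,0,0],[0,0,0],[0,0,0],[0,0,0],[0,0,0]], twist=[[0,0,0],[0,0,0],[0,0,0],[0,0,0],[0,0,0]], jaw=-1)

```text
time_s: 12.75
tcp_pos: [0.4943, 0.2627, 0.1019]
ee_rot: [0.996, -0.087, 0.0, -0.0]
force: [-0.6, -0.2, 1.4]
opening: 0.0577
grasp_force: 30.0
```

```bash
python3 -c "
from m import *
p,W=cloud('scene'); save(p[120:260,130:330].repeat(3,0).repeat(3,1),'c.png')
s=read_state();print(s['time_s'],s['tcp_pos'],s['force'],s['opening'])"
```

```text
12.8 [0.49423364 0.26272023 0.10187266] [ 0.4030231  -0.19061743  1.36227898] 0.0579268891042355
```

View pics/c.png

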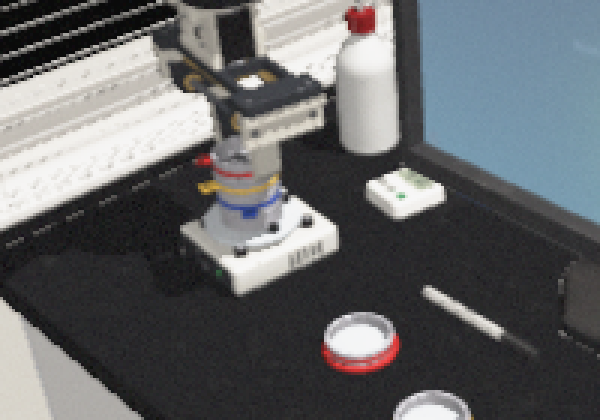

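The fingers hold the red sieve's frame at about (240,165) in the crop. The lower sieves are free.

In the tool's units: -8 cm is -0.1333, -4 cm is -0.0667.

Request:
send_rows(translation=[[0,0,-0.0083],[0,0,-0.025],[0,0,-0.0667],[0,0,-0.1333],[0,0,-0.1333]], twist=[[0,0,0],[0,0,0],[0,0,0],[0,0,0],[0,0,0]])

```text
time_s: 13.42
tcp_pos: [0.4957, 0.2639, 0.1853]
ee_rot: [0.996, -0.087, 0.002, -0.002]
force: [-0.4, 0.6, -1.2]
opening: 0.0582
grasp_force: 30.0
```

```bash
python3 -c "
from m import *
for n in('top','scene'):
    p,W=cloud(n);P=W.reshape(-1,3);r=np.hypot(P[:,0]-.494,P[:,1]-.263)
    k=P[(r<.034)&(P[:,2]>.095)&(P[:,2]<.105)]; print(n,len(k),((k.min(0)+k.max(0))/2).round(4) if len(k) else 0)
s=read_state();print(s['time_s'],s['tcp_pos'])
plan(.466,.0855,.18,90);"
```

```text
top 0 0
scene 98 [0.4944 0.2605 0.0985]
13.525 [0.49423782 0.26248871 0.18219898]
trans cm [ 0.29 17.92  0.21] twist [-0.    -0.001 -0.174] rows>= 2.87 q7 -2.54
```

In the tool's units: 17.9 cm is 0.2983, 13 cm is 0.2167, -0.174 rad is -0.0435.

Request:
send_rows(translation=[[0,0.05,0],[0.0017,0.1333,0],[0.0033,0.2167,0],[0.005,0.2983,0],[0.005,0.2983,0]], twist=[[0,0,-0.01],[0,0,-0.02],[0,0,-0.0325],[0,0,-0.0435],[0,0,-0.0435]])

```text
time_s: 14.15
tcp_pos: [0.4647, 0.081, 0.1805]
ee_rot: [1.0, -0.003, -0.001, 0.001]
force: [0.4, 0.9, -0.7]
opening: 0.0583
grasp_force: 30.0
```

Request:
send_rows(translation=[[0,0,0.05],[0,0,0.1167],[0,0,0.1833],[0,0,0.2083],[0,0,0.2083]], twist=[[0,0,0],[0,0,0],[0,0,0],[0,0,0],[0,0,0]])

```text
time_s: 14.78
tcp_pos: [0.4654, 0.0863, 0.0561]
ee_rot: [1.0, 0.0, -0.001, 0.0]
force: [0.1, -0.7, -0.0]
opening: 0.0582
grasp_force: 30.0
```

```bash
python3 -c "
from m import *
for n in('top','scene'):
    p,W=cloud(n);P=W.reshape(-1,3);r=np.hypot(P[:,0]-.466,P[:,1]-.0855)
    for a,b in((.012,.018),(.068,.075)):
        k=P[(r<.036)&(P[:,2]>a)&(P[:,2]<b)]; print(n,len(k),((k.min(0)+k.max(0))/2).round(4) if len(k) else 0, circ(k,.0278) if len(k) else 0)
save(p[130:270,170:330].repeat(3,0).repeat(3,1),'d.png')
s=read_state();print(s['time_s'],s['tcp_pos'])
plan(.466,.0855,.033,90);"
```

```text
top 0 0 0
top 0 0 0
scene 78 [0.4686 0.0836 0.0149] (array([0.46785885, 0.08350718]), np.float64(0.0011393650027085435), 78)
scene 85 [0.46   0.0855 0.0715] (array([0.46523123, 0.08333813]), np.float64(0.0016391494101322412), 85)
14.875 [0.46676304 0.08638676 0.05763837]
trans cm [-0.08  0.09  2.46] twist [-0.    -0.001  0.   ] rows>= 0.39 q7 -2.18
```

View pics/d.png

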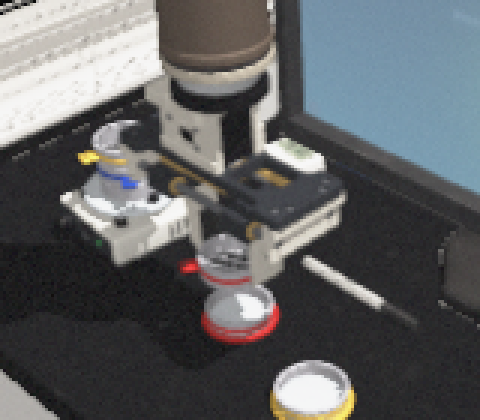

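The red sieve hangs level just above its pan, the sieve at about (228,262) and the pan at (240,310). I'll check the x offset from the front walls.

```bash
cat >> m.py <<'E'
def side(W,c,a,b,r0=.029):
    P=W.reshape(-1,3); d=P[:,:2]-np.array(c); r=np.hypot(*d.T)
    k=P[(abs(r-r0)<.006)&(P[:,2]>a)&(P[:,2]<b)&(d[:,0]<-.012)&(abs(d[:,1])<.026)]
    x=k[:,0]+np.sqrt(r0**2-(k[:,1]-c[1])**2)   # implied centre x given centre y
    return np.median(x).round(4),len(k)
def avgW(n,k=4): return np.nanmean([cloud(n)[1] for _ in range(k)],0)
E
python3 -c "
from m import *
s=read_state();z=s['tcp_pos'][2]
W=avgW('scene')
print(s['tcp_pos']); 
for cy in(.0825,.0845): print(side(W,(.467,cy),.006,.014),side(W,(.466,cy),z,z+.004),side(W,(.466,cy),z+.010,z+.015))
s=read_state();print(s['tcp_pos']); plan(.466,.0855,.033,90)
"
```

```text
[0.46676304 0.08638676 0.05763837]
(np.float64(0.4694), 34) (np.float64(0.4676), 19) (np.float64(0.4675), 27)
(np.float64(0.4686), 34) (np.float64(0.4667), 17) (np.float64(0.4665), 24)
[0.46682638 0.0859143  0.05776361]
trans cm [-0.09  0.04  2.48] twist [-0.    -0.002 -0.001] rows>= 0.4 q7 -2.18m.py:12: RuntimeWarning: Mean of empty slice
  def avgW(n,k=4): return np.nanmean([cloud(n)[1] for _ in range(k)],0)
```

In the tool's units: 3.3 cm is 0.055, 2.5 cm is 0.0417.

Request:
send_rows(translation=[[0.0025,0,0.0167],[0.0025,0,0.0417],[0.0025,0,0.05],[0.0025,0,0.055],[0.0025,0,0.055]], twist=[[0,0,0],[0,0,0],[0,0,0],[0,0,0],[0,0,0]])

```text
time_s: 15.7
tcp_pos: [0.4674, 0.0858, 0.0235]
ee_rot: [1.0, -0.0, -0.0, 0.0]
force: [-1.0, 0.9, -0.6]
opening: 0.0582
grasp_force: 30.0
```

In the tool's units: 0.5 cm is 0.0083, 0.4 cm is 0.0067.

Request:
send_rows(translation=[[0,0,0.0033],[0,0,0.0067],[0,0,0.0083],[0,0,0.0083]], twist=[[0,0,0],[0,0,0],[0,0,0],[0,0,0]])

```text
time_s: 16.2
tcp_pos: [0.4675, 0.0858, 0.0187]
ee_rot: [1.0, -0.0, -0.0, 0.0]
force: [0.2, -0.7, -0.9]
opening: 0.0581
grasp_force: 30.0
```

In the tool's units: 0.15 cm is 0.0025, 0.1 cm is 0.0017.

Request:
send_rows(translation=[[0,0,0.0017],[0,0,0.0025],[0,0,0.0025]], twist=[[0,0,0],[0,0,0],[0,0,0]])

```text
time_s: 16.58
tcp_pos: [0.4677, 0.0858, 0.0178]
ee_rot: [1.0, -0.0, 0.0, 0.0]
force: [-2.0, -0.7, 9.7]
opening: 0.0581
grasp_force: 30.0
```

In the tool's units: -1.5 cm is -0.025.

Request:
send_rows(translation=[[0,0,0],[0,0,0],[0,0,0],[0,0,0],[0,0,-0.025]], twist=[[0,0,0],[0,0,0],[0,0,0],[0,0,0],[0,0,0]], jaw=1)

```text
time_s: 17.2
tcp_pos: [0.4667, 0.0856, 0.032]
ee_rot: [1.0, 0.0, -0.001, 0.0]
force: [-0.4, -0.8, 0.3]
opening: 0.0918
grasp_force: 0.0
```

In the tool's units: -16 cm is -0.2667, -14 cm is -0.2333.

Request:
send_rows(translation=[[0,0,-0.0667],[0,0,-0.15],[0,0,-0.2333],[0,0,-0.2667],[0,0,-0.2667]], twist=[[0,0,0],[0,0,0],[0,0,0],[0,0,0],[0,0,0]])

```text
time_s: 17.82
tcp_pos: [0.4685, 0.0861, 0.1945]
ee_rot: [1.0, -0.0, 0.002, -0.0]
force: [0.2, 0.1, -0.3]
opening: 0.0916
grasp_force: 0.0
```

```bash
python3 -c "
from m import *
for n in('top','scene'):
    W=avgW(n,2);P=W.reshape(-1,3)
    for nm,c,z in(('red',(.468,.086),.034),('yel',(.4935,.263),.100),('yelpan',(.4365,-.033),.016),('blupan',(.4525,-.169),.016)):
        r=np.hypot(P[:,0]-c[0],P[:,1]-c[1]);k=P[(r<.036)&(abs(P[:,2]-z)<.002)]; print(n,nm,circ(k,.0278) if len(k)>10 else 0, np.nanmedian(k[:,2]))
s=read_state();print(s['time_s'],s['tcp_pos'])
plan(.494,.2625,.192,78);" 2>/dev/null
```

```text
top red 0 nan
top yel (array([0.46337652, 0.30609414]), np.float64(0.0037254541006734618), 31) 0.09957843184878781
top yelpan (array([ 0.43665824, -0.03245034]), np.float64(0.0008447481165718411), 20) 0.016014329307637548
top blupan (array([ 0.45254903, -0.16903609]), np.float64(0.0007927852895429551), 89) 0.015881901759785145
scene red (array([0.46702391, 0.08247101]), np.float64(0.001021247044891957), 79) 0.03375278423298203
scene yel (array([0.49435792, 0.26124272]), np.float64(0.000985342856451793), 62) 0.09984349477137719
scene yelpan (array([ 0.43803292, -0.03481866]), np.float64(0.0009473786341342132), 96) 0.01566437026103886
scene blupan (array([ 0.45408445, -0.17140898]), np.float64(0.0009268014265944306), 112) 0.01603047927131909
18.025 [0.46673096 0.08554991 0.19125388]
trans cm [  2.72 -17.7   -0.09] twist [0.001 0.002 0.209] rows>= 2.86 q7 -2.04
```

In the tool's units: -17.7 cm is -0.295, -13 cm is -0.2167, 0.087 rad is 0.0218.

Request:
send_rows(translation=[[0.0083,-0.05,0],[0.0217,-0.1333,0],[0.0333,-0.2167,0],[0.045,-0.295,0],[0.045,-0.295,0]], twist=[[0,0,0.005],[0,0,0.01],[0,0,0.015],[0,0,0.0218],[0,0,0.0218]])

```text
time_s: 18.65
tcp_pos: [0.4932, 0.2671, 0.1909]
ee_rot: [0.999, -0.041, -0.001, -0.001]
force: [-0.3, 0.1, -0.1]
opening: 0.0917
grasp_force: 0.0
```

In the tool's units: 7 cm is 0.1167, 5 cm is 0.0833.

Request:
send_rows(translation=[[0,0,0.0333],[0,0,0.0833],[0,0,0.1167],[0,0,0.1167],[0,0,0.1167]], twist=[[0,0,0],[0,0,0],[0,0,0],[0,0,0],[0,0,0]])

```text
time_s: 19.27
tcp_pos: [0.4947, 0.2624, 0.1225]
ee_rot: [0.999, -0.044, -0.0, 0.0]
force: [-0.0, -0.3, 0.6]
opening: 0.0916
grasp_force: 0.0
```

```bash
python3 -c "
from m import *
W=avgW('scene',2);P=W.reshape(-1,3)
for nm,c,z in(('yel',(.4935,.263),.100),):
        r=np.hypot(P[:,0]-c[0],P[:,1]-c[1]);k=P[(r<.036)&(abs(P[:,2]-z)<.002)]; print(nm,circ(k,.0278) if len(k)>10 else 0, np.nanmedian(k[:,2]))
s=read_state();print(s['time_s'],s['tcp_pos'])
plan(.494,.263,.0835,85);" 2>/dev/null
```

```text
yel (array([0.49462857, 0.26193772]), np.float64(0.001126995042270727), 52) 0.09955705372588243
19.375 [0.49507827 0.2628831  0.12306168]
trans cm [-0.11  0.    3.96] twist [-0.001 -0.001 -0.   ] rows>= 0.63 q7 -2.52
```

In the tool's units: 3.9 cm is 0.065, 3.7 cm is 0.0617.

Request:
send_rows(translation=[[0,0,0.025],[-0.0017,0,0.05],[-0.0017,0,0.0617],[-0.0017,0,0.065],[-0.0017,0,0.065]], twist=[[0,0,0],[0,0,0],[0,0,0],[0,0,0],[0,0,0]])

```text
time_s: 20.0
tcp_pos: [0.4936, 0.263, 0.0832]
ee_rot: [0.999, -0.044, -0.0, -0.0]
force: [0.6, 0.5, 0.1]
opening: 0.0916
grasp_force: 0.0
```

Request:
send_rows(translation=[[0,0,0],[0,0,0],[0,0,0],[0,0,0],[0,0,0]], twist=[[0,0,0],[0,0,0],[0,0,0],[0,0,0],[0,0,0]], jaw=-1)

```text
time_s: 20.62
tcp_pos: [0.4937, 0.263, 0.0834]
ee_rot: [0.999, -0.044, 0.0, -0.0]
force: [-0.1, -0.4, 1.8]
opening: 0.0587
grasp_force: 30.0
```

In the tool's units: -10 cm is -0.1667, -8 cm is -0.1333.

Request:
send_rows(translation=[[0,0,-0.0067],[0,0,-0.02],[0,0,-0.0667],[0,0,-0.1333],[0,0,-0.1667]], twist=[[0,0,0],[0,0,0],[0,0,0],[0,0,0],[0,0,0]])

```text
time_s: 21.25
tcp_pos: [0.4942, 0.2635, 0.1859]
ee_rot: [0.999, -0.044, 0.001, -0.001]
force: [-0.2, -0.6, -0.6]
opening: 0.0584
grasp_force: 30.0
```

```bash
python3 -c "
from m import *
p,W=cloud('scene'); save(p[100:300,150:330].repeat(3,0).repeat(3,1),'e.png')
s=read_state();print(s['time_s'],s['tcp_pos'],s['opening'])
plan(.4365,-.0325,.18,90)" 2>/dev/null
```

```text
21.3 [0.49492393 0.26405171 0.18776049] 0.058131078434109786
trans cm [-3.24 30.05  0.67] twist [-0.003 -0.005 -0.087] rows>= 4.84 q7 -2.47
```

View pics/e.png

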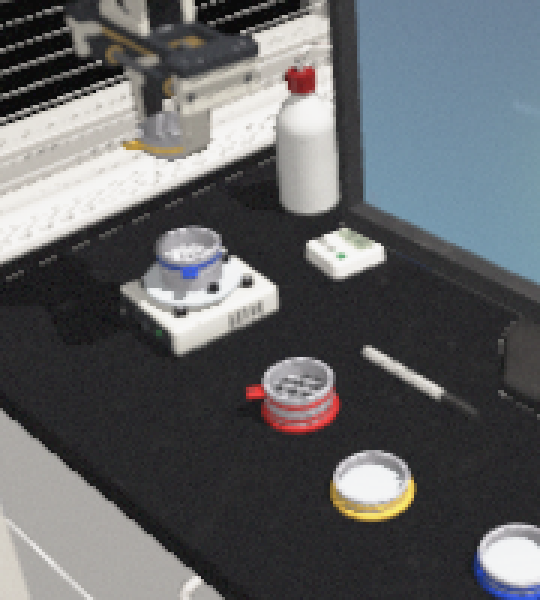

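Yellow is held level at (170,135), red is seated at (300,395), and blue is still alone on the shaker at (190,260). Moving to the yellow pan.

In the tool's units: 28 cm is 0.4667, 22 cm is 0.3667, -0.087 rad is -0.0218.

Request:
send_rows(translation=[[-0.0067,0.0667,0],[-0.0167,0.1667,0],[-0.0267,0.2667,0],[-0.0383,0.3667,0],[-0.05,0.4667,0]], twist=[[0,0,-0.005],[0,0,-0.01],[0,0,-0.015],[0,0,-0.0218],[0,0,-0.0218]])

```text
time_s: 21.92
tcp_pos: [0.4385, -0.0153, 0.1832]
ee_rot: [1.0, 0.0, 0.0, 0.0]
force: [1.0, -0.9, -0.6]
opening: 0.0586
grasp_force: 30.0
```

In the tool's units: 12.5 cm is 0.2083, 10 cm is 0.1667.

Request:
send_rows(translation=[[0,0.0317,0.0333],[0,0.0317,0.1],[0,0.0317,0.1667],[0,0.0317,0.2083],[0,0.0317,0.2083]], twist=[[0,0,0],[0,0,0],[0,0,0],[0,0,0],[0,0,0]])

```text
time_s: 22.55
tcp_pos: [0.4378, -0.0324, 0.0569]
ee_rot: [1.0, 0.0, -0.002, -0.0]
force: [0.4, -0.6, -0.1]
opening: 0.0584
grasp_force: 30.0
```

```bash
cat > fit.py <<'E'
from m import *; import sys
c=(float(sys.argv[1]),float(sys.argv[2])); read_state(); W=avgW('scene',4); s=read_state(); z=s['tcp_pos'][2]
print(s['time_s'],s['tcp_pos'],s['force'].round(1))
cs=(c[0]+.0015,c[1]-.003)
print('pan',side(W,cs,.006,.014),'sieve',side(W,(s['tcp_pos'][0]+.0015,s['tcp_pos'][1]-.003),z+.001,z+.014))
P=W.reshape(-1,3)
for zz in (.016,z+.0165):
    r=np.hypot(P[:,0]-c[0],P[:,1]-c[1]);k=P[(r<.036)&(abs(P[:,2]-zz)<.002)]; print(circ(k,.0278) if len(k)>10 else 0)
plan(*c,.0175,90,s)
E
python3 fit.py .4365 -.0325 2>/dev/null
```

```text
22.75 [ 0.44016053 -0.03240926  0.05931265] [ 0.2  0.3 -0.3]
pan (np.float64(0.4391), 40) sieve (np.float64(0.4399), 95)
(array([ 0.43795253, -0.03500121]), np.float64(0.0010951315086286464), 73)
(array([ 0.43791645, -0.03424275]), np.float64(0.0030401140851850513), 42)
trans cm [-0.37  0.01  4.18] twist [ 0.    -0.002 -0.   ] rows>= 0.67 q7 -1.92
```

In the tool's units: 3.6 cm is 0.06, -0.15 cm is -0.0025.

Request:
send_rows(translation=[[-0.0025,0,0.0167],[-0.0025,0,0.0417],[-0.0025,0,0.0533],[-0.0025,0,0.06],[-0.0025,0,0.06]], twist=[[0,0,0],[0,0,0],[0,0,0],[0,0,0],[0,0,0]])

```text
time_s: 23.38
tcp_pos: [0.4376, -0.0324, 0.0219]
ee_rot: [1.0, -0.0, -0.0, -0.0]
force: [0.4, 0.4, 0.3]
opening: 0.0584
grasp_force: 30.0
```

In the tool's units: 0.5 cm is 0.0083, 0.4 cm is 0.0067.

Request:
send_rows(translation=[[0,0,0.0033],[0,0,0.0067],[0,0,0.0083],[0,0,0.0083]], twist=[[0,0,0],[0,0,0],[0,0,0],[0,0,0]])

```text
time_s: 23.88
tcp_pos: [0.4378, -0.0325, 0.0173]
ee_rot: [1.0, -0.0, 0.0, 0.0]
force: [-0.8, 0.1, -0.0]
opening: 0.0586
grasp_force: 30.0
```

In the tool's units: 0.1 cm is 0.0017.

Request:
send_rows(translation=[[0,0,0.0017],[0,0,0.0017]], twist=[[0,0,0],[0,0,0]])

```text
time_s: 24.12
tcp_pos: [0.4379, -0.0325, 0.0171]
ee_rot: [1.0, -0.0, 0.0, 0.0]
force: [-3.9, 0.2, 18.3]
opening: 0.0583
grasp_force: 30.0
```

Seated, with contact force. Releasing and going up.

In the tool's units: -1.5 cm is -0.025.

Request:
send_rows(translation=[[0,0,0],[0,0,0],[0,0,0],[0,0,0],[0,0,-0.025]], twist=[[0,0,0],[0,0,0],[0,0,0],[0,0,0],[0,0,0]], jaw=1)

```text
time_s: 24.75
tcp_pos: [0.437, -0.0324, 0.0307]
ee_rot: [1.0, -0.0, -0.001, -0.0]
force: [0.3, -0.2, -0.1]
opening: 0.0914
grasp_force: 0.0
```

Request:
send_rows(translation=[[0,0,-0.0667],[0,0,-0.15],[0,0,-0.2333],[0,0,-0.2667],[0,0,-0.2667]], twist=[[0,0,0],[0,0,0],[0,0,0],[0,0,0],[0,0,0]])

```text
time_s: 25.38
tcp_pos: [0.4387, -0.0325, 0.1925]
ee_rot: [1.0, -0.0, 0.002, 0.0]
force: [0.8, -0.5, 0.1]
opening: 0.0916
grasp_force: 0.0
```

```bash
python3 -c "
from m import *
for n in('top','scene'):
    W=avgW(n,2);P=W.reshape(-1,3)
    for nm,c,z in(('red',(.468,.086),.034),('yel',(.438,-.033),.034),('blu',(.494,.263),.082)):
        r=np.hypot(P[:,0]-c[0],P[:,1]-c[1]);k=P[(r<.036)&(abs(P[:,2]-z)<.003)]; print(n,nm,circ(k,.0278) if len(k)>10 else 0, np.nanmedian(k[:,2]))
s=read_state();print(s['time_s'],s['tcp_pos'])
plan(.494,.263,.19,98)" 2>/dev/null
```

```text
top red (array([0.46524794, 0.08491571]), np.float64(0.0008158619112588938), 51) 0.03387663477537321
top yel 0 nan
top blu (array([0.49234528, 0.26383183]), np.float64(0.000867946735325365), 128) 0.08180087891692278
scene red (array([0.4672368 , 0.08234617]), np.float64(0.0010233574309106018), 85) 0.03355666590282462
scene yel (array([ 0.43761205, -0.03576063]), np.float64(0.0008931781051058914), 105) 0.033692290298285764
scene blu (array([0.49416317, 0.26126151]), np.float64(0.0009110417325526994), 63) 0.08160592716548073
25.575 [ 0.43696741 -0.03252546  0.19003313]
trans cm [ 5.700e+00 -2.955e+01 -1.000e-02] twist [-0.     0.002 -0.14 ] rows>= 4.82 q7 -1.76
```

In the tool's units: -29 cm is -0.4833, -23 cm is -0.3833, -0.14 rad is -0.035.

Request:
send_rows(translation=[[0.0167,-0.0833,0],[0.0367,-0.1833,0],[0.0567,-0.2833,0],[0.0767,-0.3833,0],[0.0933,-0.4833,0]], twist=[[0,0,-0.0075],[0,0,-0.015],[0,0,-0.0225],[0,0,-0.03],[0,0,-0.035]])

```text
time_s: 26.2
tcp_pos: [0.4938, 0.2591, 0.1897]
ee_rot: [0.998, 0.07, -0.001, 0.0]
force: [1.3, -0.6, 0.1]
opening: 0.0915
grasp_force: 0.0
```

In the tool's units: 8.5 cm is 0.1417, 6 cm is 0.1.

Request:
send_rows(translation=[[0,-0.0083,0.0333],[0,-0.0083,0.1],[0,-0.0083,0.1417],[0,-0.0083,0.1417],[0,-0.0083,0.1417]], twist=[[0,0,0],[0,0,0],[0,0,0],[0,0,0],[0,0,0]])

```text
time_s: 26.82
tcp_pos: [0.4933, 0.2628, 0.1065]
ee_rot: [0.998, 0.07, -0.0, -0.0]
force: [-0.0, -0.1, 0.6]
opening: 0.0916
grasp_force: 0.0
```

```bash
python3 -c "
from m import *
snapshot('top');s=read_state();print(s['time_s'],s['tcp_pos'])
plan(.4935,.263,.0655,98)"
```

```text
26.875 [0.49362493 0.26300298 0.10702751]
trans cm [-0.02  0.    4.15] twist [-0.001 -0.001  0.   ] rows>= 0.66 q7 -2.35
```

Request:
send_rows(translation=[[0,0,0.025],[0,0,0.05],[0,0,0.065],[0,0,0.0683],[0,0,0.0683]], twist=[[0,0,0],[0,0,0],[0,0,0],[0,0,0],[0,0,0]])

```text
time_s: 27.5
tcp_pos: [0.4932, 0.2626, 0.0652]
ee_rot: [0.998, 0.07, -0.0, -0.0]
force: [0.1, 0.9, 0.0]
opening: 0.0918
grasp_force: 0.0
```

Request:
send_rows(translation=[[0,0,0],[0,0,0],[0,0,0],[0,0,0],[0,0,0]], twist=[[0,0,0],[0,0,0],[0,0,0],[0,0,0],[0,0,0]], jaw=-1)

```text
time_s: 28.12
tcp_pos: [0.4932, 0.263, 0.0654]
ee_rot: [0.998, 0.07, 0.0, -0.0]
force: [-0.2, 1.9, 0.8]
opening: 0.0588
grasp_force: 30.0
```

In the tool's units: -12 cm is -0.2, -8 cm is -0.1333.

Request:
send_rows(translation=[[0,0,-0.0067],[0,0,-0.02],[0,0,-0.0667],[0,0,-0.1333],[0,0,-0.2]], twist=[[0,0,0],[0,0,0],[0,0,0],[0,0,0],[0,0,0]])

```text
time_s: 28.75
tcp_pos: [0.493, 0.2619, 0.1867]
ee_rot: [0.998, 0.07, -0.0, 0.0]
force: [0.6, -0.6, -0.3]
opening: 0.0585
grasp_force: 30.0
```

```bash
python3 -c "
from m import *
p,W=cloud('scene'); save(p[80:300,130:340].repeat(2,0).repeat(2,1),'f.png')
s=read_state();print(s['time_s'],s['tcp_pos'],s['opening'])
plan(.4525,-.169,.18,90)" 2>/dev/null
```

```text
28.8 [0.49487185 0.26386977 0.19208815] 0.05896372628356345
trans cm [-10.23  42.28   1.06] twist [-0.003 -0.006  0.14 ] rows>= 6.96 q7 -2.28
```

View pics/f.png

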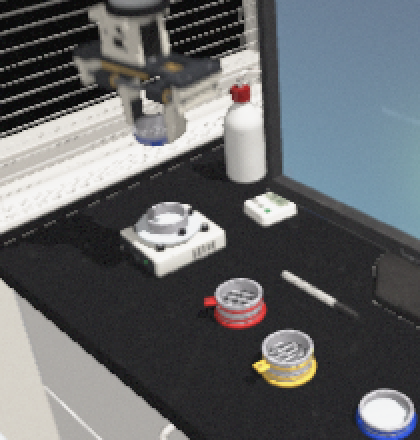

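Blue is held level at (152,130) and the receiving pan is bare at (168,215). Red and yellow are seated. Moving to the blue pan.

In the tool's units: 28.1 cm is 0.4683, -6.7 cm is -0.1117, 0.14 rad is 0.035.

Request:
send_rows(translation=[[-0.0167,0.075,0],[-0.04,0.1667,0],[-0.0633,0.2667,0],[-0.0867,0.3667,0],[-0.1117,0.4683,0]], twist=[[0,0,0.0075],[0,0,0.015],[0,0,0.0225],[0,0,0.03],[0,0,0.035]])

```text
time_s: 29.42
tcp_pos: [0.4655, -0.027, 0.1857]
ee_rot: [1.0, -0.001, 0.0, 0.0]
force: [1.6, -0.1, -1.5]
opening: 0.0588
grasp_force: 30.0
```

In the tool's units: 14.4 cm is 0.24, 11 cm is 0.1833.

Request:
send_rows(translation=[[-0.0083,0.0917,0],[-0.0183,0.1833,0],[-0.0233,0.24,0.0333],[-0.0233,0.24,0.0833],[-0.0233,0.24,0.1333]], twist=[[0,0,0],[0,0,0],[0,0,0],[0,0,0],[0,0,0]])

```text
time_s: 30.05
tcp_pos: [0.4517, -0.1698, 0.1048]
ee_rot: [1.0, -0.001, 0.0, 0.0]
force: [-0.2, 0.3, -1.1]
opening: 0.0581
grasp_force: 30.0
```

In the tool's units: 5 cm is 0.0833, 3 cm is 0.05.

Request:
send_rows(translation=[[0,0,0.05],[0,0,0.0833],[0,0,0.0833],[0,0,0.0833]], twist=[[0,0,0],[0,0,0],[0,0,0],[0,0,0]])

```text
time_s: 30.55
tcp_pos: [0.4524, -0.1689, 0.0561]
ee_rot: [1.0, -0.0, 0.0, 0.0]
force: [0.6, 0.6, -0.3]
opening: 0.0583
grasp_force: 30.0
```

```bash
python3 fit.py .4525 -.169 2>/dev/null
```

```text
30.75 [ 0.45252435 -0.16904168  0.05609821] [-0.4 -0.  -0.6]
pan (np.float64(0.4552), 44) sieve (np.float64(0.4541), 86)
(array([ 0.45418963, -0.17131139]), np.float64(0.0011072436548885671), 79)
(array([ 0.45307918, -0.17159705]), np.float64(0.001353598693819783), 89)
trans cm [-0.01 -0.01  3.86] twist [ 0.001 -0.001 -0.   ] rows>= 0.62 q7 -1.62
```

Sieve and pan agree to within about 1 mm, so I'll shift +1 mm in x and descend.

In the tool's units: 3.4 cm is 0.0567, 3.1 cm is 0.0517.

Request:
send_rows(translation=[[0.0017,0,0.0167],[0.0017,0,0.0417],[0.0017,0,0.0517],[0.0017,0,0.0567],[0.0017,0,0.0567]], twist=[[0,0,0],[0,0,0],[0,0,0],[0,0,0],[0,0,0]])

```text
time_s: 31.38
tcp_pos: [0.4529, -0.1687, 0.021]
ee_rot: [1.0, -0.0, -0.0, -0.0]
force: [0.7, -0.5, -0.5]
opening: 0.0587
grasp_force: 30.0
```

In the tool's units: 0.5 cm is 0.0083, 0.4 cm is 0.0067.

Request:
send_rows(translation=[[0,0,0.0033],[0,0,0.0067],[0,0,0.0083],[0,0,0.0083]], twist=[[0,0,0],[0,0,0],[0,0,0],[0,0,0]])

```text
time_s: 31.88
tcp_pos: [0.4532, -0.1689, 0.0172]
ee_rot: [1.0, -0.0, 0.0, 0.0]
force: [-4.1, 1.2, 14.6]
opening: 0.0585
grasp_force: 30.0
```

In the tool's units: -1.5 cm is -0.025.

Request:
send_rows(translation=[[0,0,0],[0,0,0],[0,0,0],[0,0,0],[0,0,-0.025]], twist=[[0,0,0],[0,0,0],[0,0,0],[0,0,0],[0,0,0]], jaw=1)

```text
time_s: 32.5
tcp_pos: [0.4521, -0.1685, 0.031]
ee_rot: [1.0, -0.0, -0.001, -0.0]
force: [0.4, -0.6, 0.1]
opening: 0.0917
grasp_force: 0.0
```

In the tool's units: -12 cm is -0.2, 11.6 cm is 0.1933.

Request:
send_rows(translation=[[0,0,-0.0667],[0,0,-0.15],[0,0,-0.2],[-0.02,0.0967,-0.2],[-0.0417,0.1933,-0.2]], twist=[[0,0,0],[0,0,0],[0,0,0],[0,0,0],[0,0,0]])

```text
time_s: 33.12
tcp_pos: [0.4284, -0.2858, 0.1532]
ee_rot: [1.0, 0.001, 0.001, 0.001]
force: [1.7, -0.0, 0.8]
opening: 0.0917
grasp_force: 0.0
```

Request:
send_rows(translation=[[0,0,0.0333],[0,0,0.0833],[0,0,0.1167],[0,0,0.1167],[0,0,0.1167]], twist=[[0,0,0],[0,0,0],[0,0,0],[0,0,0],[0,0,0]], jaw=-0.2)

```text
time_s: 33.75
tcp_pos: [0.4285, -0.2849, 0.0824]
ee_rot: [1.0, -0.0, 0.001, 0.0]
force: [0.2, -0.4, 1.3]
opening: 0.0466
grasp_force: 0.0
```

```bash
python3 -c "
from m import *
p,W=cloud('scene');save(p[180:380,200:430].repeat(2,0).repeat(2,1),'g.png');P=W.reshape(-1,3)
for nm,c,z in(('red',(.468,.086),.034),('yel',(.438,-.033),.034),('blu',(.4535,-.17),.034)):
        r=np.hypot(P[:,0]-c[0],P[:,1]-c[1]);k=P[(r<.036)&(abs(P[:,2]-z)<.003)]; print(nm,circ(k,.0278) if len(k)>10 else 0, np.nanmedian(k[:,2]))
r=np.hypot(P[:,0]-.428,P[:,1]+.2845);k=P[(r<.02)&(P[:,2]>.034)&(P[:,2]<.042)];print('knob',(k.min(0)+k.max(0))/2)
s=read_state();print(s['time_s'],s['tcp_pos'],s['opening'])
plan(.428,-.2845,.0185,90)" 2>/dev/null
```

```text
red (array([0.46686682, 0.08210359]), np.float64(0.0010757130890929078), 83) 0.03379234939841695
yel (array([ 0.43757747, -0.03575256]), np.float64(0.0010569561783860314), 104) 0.03362775842310298
blu (array([ 0.4538178, -0.1720648]), np.float64(0.001007709014971695), 129) 0.03340874086757581
knob [ 0.42888378 -0.2870562   0.0372098 ]
33.8 [ 0.42864441 -0.28507039  0.0825452 ] 0.04249638733009795
trans cm [-0.07 -0.06  6.4 ] twist [ 0.001 -0.002 -0.   ] rows>= 1.02 q7 -1.34
```

View pics/g.png

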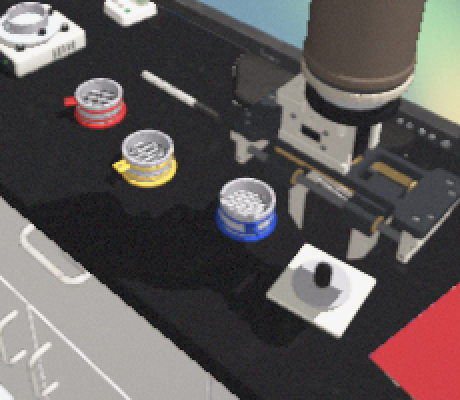

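All three sieves are seated, and the lid is on the tile at (322,285) under the gripper. Picking it up.

In the tool's units: 6.4 cm is 0.1067, 6 cm is 0.1.

Request:
send_rows(translation=[[0,0,0.0333],[0,0,0.075],[-0.0008,-0.0008,0.1],[-0.0008,-0.0008,0.1067],[-0.0008,-0.0008,0.1067]], twist=[[0,0,0],[0,0,0],[0,0,0],[0,0,0],[0,0,0]])

```text
time_s: 34.42
tcp_pos: [0.4278, -0.2844, 0.0177]
ee_rot: [1.0, -0.0, 0.0, 0.0]
force: [0.2, -0.9, 0.6]
opening: 0.037
grasp_force: 0.0
```

Request:
send_rows(translation=[[0,0,0],[0,0,0],[0,0,0],[0,0,0],[0,0,0]], twist=[[0,0,0],[0,0,0],[0,0,0],[0,0,0],[0,0,0]], jaw=-1)

```text
time_s: 35.05
tcp_pos: [0.4277, -0.2844, 0.0176]
ee_rot: [1.0, -0.0, 0.0, 0.0]
force: [-0.3, -0.0, 7.1]
opening: 0.015
grasp_force: 30.0
```

In the tool's units: -17 cm is -0.2833, -15 cm is -0.25.

Request:
send_rows(translation=[[0,0,-0.0167],[0,0,-0.0833],[0,0,-0.1667],[0,0,-0.25],[0,0,-0.2833]], twist=[[0,0,0],[0,0,0],[0,0,0],[0,0,0],[0,0,0]])

```text
time_s: 35.67
tcp_pos: [0.4285, -0.2846, 0.1907]
ee_rot: [1.0, -0.0, 0.002, 0.001]
force: [-0.9, -0.1, -1.2]
opening: 0.0151
grasp_force: 30.0
```

```bash
python3 -c "
from m import *
for n in('top','scene'):
    P=avgW(n,2).reshape(-1,3)
    r=np.hypot(P[:,0]-.4935,P[:,1]-.263);k=P[(r<.034)&(abs(P[:,2]-.064)<.003)]; print(n,circ(k,.0278),np.nanmedian(k[:,2]))
s=read_state();print(s['time_s'],s['tcp_pos'],s['opening'],s['grasp_force'])
plan(.4935,.263,.18,90)" 2>/dev/null
```

```text
top (array([0.49246254, 0.26406911]), np.float64(0.0009035434570185165), 124) 0.06404332428169446
scene (array([0.49456571, 0.26174773]), np.float64(0.0010898153442441905), 71) 0.06350526159057268
35.875 [ 0.42705911 -0.28418424  0.18705296] 0.014996873655254385 29.999895149378588
trans cm [  6.62 -54.72   0.7 ] twist [ 0.  0. -0.] rows>= 8.82 q7 -1.26
```

Request:
send_rows(translation=[[0.01,-0.0833,0],[0.0217,-0.1833,0],[0.0333,-0.2833,0],[0.045,-0.375,0],[0.0567,-0.4667,0]], twist=[[0,0,0],[0,0,0],[0,0,0],[0,0,0],[0,0,0]])

```text
time_s: 36.5
tcp_pos: [0.4605, -0.0027, 0.1859]
ee_rot: [1.0, -0.0, -0.001, -0.0]
force: [1.0, -0.6, -0.4]
opening: 0.0153
grasp_force: 30.0
```

In the tool's units: -26.7 cm is -0.445, -23.5 cm is -0.3917.

Request:
send_rows(translation=[[0.01,-0.1,0],[0.0217,-0.2,0],[0.0333,-0.3,0],[0.045,-0.3917,0],[0.0525,-0.445,0]], twist=[[0,0,0],[0,0,0],[0,0,0],[0,0,0],[0,0,0]])

```text
time_s: 37.12
tcp_pos: [0.4917, 0.2657, 0.1855]
ee_rot: [1.0, 0.002, -0.001, -0.0]
force: [0.2, -0.4, -1.1]
opening: 0.0152
grasp_force: 30.0
```

In the tool's units: 8 cm is 0.1333, 5 cm is 0.0833.

Request:
send_rows(translation=[[0,0,0.0333],[0,0,0.0833],[0,0,0.1333],[0,0,0.1333],[0,0,0.1333]], twist=[[0,0,0],[0,0,0],[0,0,0],[0,0,0],[0,0,0]])

```text
time_s: 37.75
tcp_pos: [0.493, 0.2629, 0.1074]
ee_rot: [1.0, 0.0, -0.0, -0.0]
force: [-0.7, -0.1, -0.2]
opening: 0.015
grasp_force: 30.0
```

```bash
python3 -c "
from m import *
s=read_state();z=s['tcp_pos'][2]
P=avgW('scene',4).reshape(-1,3)
r=np.hypot(P[:,0]-.4945,P[:,1]-.2615)
for zz in(.064,z-.0015):
    k=P[(r<.036)&(abs(P[:,2]-zz)<.003)]; print(circ(k[(r[(r<.036)&(abs(P[:,2]-zz)<.003)]>.024)],.0285),(k.min(0)+k.max(0))/2,np.ptp(k,0),len(k))
s=read_state();print(s['time_s'],s['tcp_pos'])
plan(.4933,.263,.0696,90)" 2>/dev/null
```

```text
(array([0.4944394 , 0.26143804]), np.float64(0.0011506835989163594), 73) [0.49447325 0.26232835 0.06309782] [0.05786695 0.05905057 0.00412512] 73
(array([0.49567178, 0.2610415 ]), np.float64(0.0016306811691627768), 60) [0.49461504 0.25873979 0.10578481] [0.05594797 0.05559971 0.00498549] 128
37.95 [0.49360943 0.26304478 0.10823773]
trans cm [-0.04  0.01  3.86] twist [-0.001 -0.001 -0.   ] rows>= 0.62 q7 -2.5
```

Aligned to within about 1 mm. Lowering the lid.

In the tool's units: 3.3 cm is 0.055, 3 cm is 0.05.

Request:
send_rows(translation=[[-0.0008,0,0.0167],[-0.0008,0,0.0383],[-0.0008,0,0.05],[-0.0008,0,0.055],[-0.0008,0,0.055]], twist=[[0,0,0],[0,0,0],[0,0,0],[0,0,0],[0,0,0]])

```text
time_s: 38.58
tcp_pos: [0.4925, 0.2628, 0.074]
ee_rot: [1.0, -0.0, -0.0, 0.0]
force: [0.5, 0.2, -0.6]
opening: 0.0148
grasp_force: 30.0
```

Request:
send_rows(translation=[[0,0,0.0033],[0,0,0.0067],[0,0,0.0083],[0,0,0.0083]], twist=[[0,0,0],[0,0,0],[0,0,0],[0,0,0]])

```text
time_s: 39.08
tcp_pos: [0.4927, 0.2629, 0.0696]
ee_rot: [1.0, -0.0, 0.0, -0.0]
force: [-2.1, 0.4, 3.6]
opening: 0.015
grasp_force: 30.0
```

Home at 0.0696. Releasing.

In the tool's units: -5 cm is -0.0833, -1.5 cm is -0.025.

Request:
send_rows(translation=[[0,0,0],[0,0,0],[0,0,0],[0,0,-0.025],[0,0,-0.0833]], twist=[[0,0,0],[0,0,0],[0,0,0],[0,0,0],[0,0,0]], jaw=0)

```text
time_s: 39.7
tcp_pos: [0.4918, 0.2622, 0.1194]
ee_rot: [1.0, -0.0, -0.001, 0.001]
force: [0.3, 0.4, -0.4]
opening: 0.0456
grasp_force: 0.0
```

In the tool's units: -12 cm is -0.2, -9 cm is -0.15.

Request:
send_rows(translation=[[0,0,-0.0667],[0,0,-0.15],[-0.05,0.05,-0.2],[-0.1,0.1,-0.2],[-0.1,0.1,-0.2]], twist=[[0,0,0],[0,0,0],[0,0,0],[0,0,0],[0,0,0]])

```text
time_s: 40.33
tcp_pos: [0.4311, 0.2008, 0.2405]
ee_rot: [1.0, -0.001, 0.001, 0.001]
force: [-0.0, 1.2, 0.5]
opening: 0.0458
grasp_force: 0.0
```

```bash
python3 -c "
from m import *
for n in('top','scene'):
    p,W=cloud(n);P=W.reshape(-1,3)
    for nm,c,z in(('red',(.468,.084),.034),('yel',(.438,-.034),.034),('blu',(.4535,-.17),.034),('lid',(.4935,.2625),.068)):
        r=np.hypot(P[:,0]-c[0],P[:,1]-c[1]);k=P[(r<.034)&(r>.022)&(abs(P[:,2]-z)<.003)]; print(n,nm,circ(k,.028) if len(k)>10 else 0, np.nanmedian(k[:,2]))
save(p[140:330,150:420].repeat(2,0).repeat(2,1),'z.png')
s=read_state();print(s['time_s'],s['tcp_pos'])" 2>/dev/null
```

```text
top red (array([0.46518804, 0.08472852]), np.float64(0.0008066944350812077), 102) 0.033919766150148495
top yel (array([ 0.43620254, -0.03330616]), np.float64(0.0009126090291578067), 109) 0.034081773689319424
top blu (array([ 0.45237106, -0.1693043 ]), np.float64(0.0008772687322661622), 109) 0.033558198718868976
top lid (array([0.49165801, 0.26738353]), np.float64(0.002048596733280508), 40) 0.06793024828480104
scene red (array([0.46708374, 0.08221033]), np.float64(0.0012673175919806013), 88) 0.033493293722000564
scene yel (array([ 0.43759106, -0.03577112]), np.float64(0.0009692000430375482), 102) 0.03365944265676904
scene blu (array([ 0.45380298, -0.17198243]), np.float64(0.000981154986785349), 126) 0.03373916952218837
scene lid (array([0.49427944, 0.26177308]), np.float64(0.00249855111276653), 83) 0.06774951990329955
40.425 [0.43291985 0.20275956 0.24020817]
```

View pics/z.png

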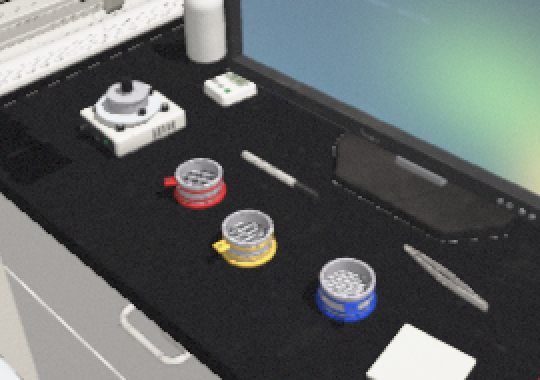

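The lid sits flat on the receiving pan at (125,100). The sieves sit flat in their own pans at (200,180), (248,238) and (346,290), the forceps are untouched, and the arm is clear.

Request:
send_rows(translation=[[0,0,0],[0,0,0],[0,0,0]], twist=[[0,0,0],[0,0,0],[0,0,0]])

```text
time_s: 40.8
tcp_pos: [0.4326, 0.2031, 0.239]
ee_rot: [1.0, 0.0, -0.0, -0.0]
force: [-0.2, -0.0, 0.4]
opening: 0.0462
grasp_force: 0.0
```

```bash
python3 -c "
from workcell import *
print(sign_off())"
```

```text
the job is handed in; nothing more can be done
None
```

The job is handed in at about 41 s of the 144 s: the lid was laid on the tile, each sieve is seated in its own-colour pan, the lid closes the receiving pan, and the forceps were not touched; sign-off gave no verdict, so this rests on my last camera and force readings.

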